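Check a moulded housing with the steel square

TASK

Seat the tall black housing upright and fully home in the pocket of the aluminium inspection nest and let go of it. Then pick up the steel square by its upright blade and press it into the corner between the nest's flat plate and the housing, near the middle of the housing's face, until its underside sits flat on the plate and its upright edge touches the housing, pushing steadily but not hard. Finish while still gripping the square and pressing it there, upright and square to the nest (do not let go), and leave all the other parts on the bench where they are.

Things in the scene. Friction and masses are not known exactly. Their poses are not given: they have to be found in the camera images.
- nest: fixed inspection nest: flat aluminium plate 110 (x) x 220 (y) x 26 mm thick with a pocket in its +y half and a backrest beyond it; origin at the centre of its underside on the table, z up. The plate's top on the -y side of the pocket is bare: the square stands there and is pushed towards +y
- pocket (a point): centre of the pocket's floor, 8 mm above the table, 50 mm towards +y from the plate's centre; axes as the nest. Pocket 42.5 (x) x 58.5 (y) mm, 18 mm deep, rim chamfered 2 mm
- backrest (a point): top middle of the fixed backrest that takes the push: upright block 60 (x) x about 19 (y) mm, 46 mm above the plate, its face flush with the pocket's +y wall, its top edge sloped as lead-in
- corner (a point): where the square's heel belongs: on the plate's top (26 mm above the table), in line with the pocket's middle in x, at the foot of the -y face of a centred housing (28 mm towards -y from the pocket's centre); pushed, the housing can shift about 1 mm towards +y; axes as the nest
- housing: loose tall black plastic block 40 (x) x 56 (y) x 78 mm high, grey recess on top, upright on the table, 0.15 to 0.3 kg; origin at the centre of its underside, z up. Fits the pocket with about 1 mm play per side, its 56 mm along the nest's y, either way round; seated it stands 60 mm above the plate. Grip it across x, about 55 mm up
- square: loose steel square, 0.5 kg, standing upright, an L in its y-z plane. Stock: bar 24 (x) x 90 (y) x 20 mm high, y = -72 to +18. Blade: 10 (x) x 36 (y) mm, y = -18 to +18, up to 90 mm above the underside. Origin on the underside below the blade's middle. Its flush +y end touches the housing; its y starts within 1 rad of the nest's. Grip the blade across x, about 50 mm up
- heel (a point): the square's outer corner: on the underside at its +y end (18 mm from its origin), middle of its width; axes as the square
- low_housing: bystander: low black plastic housing 50 x 70 x 30 mm high, too low and too large for the pocket; origin: centre of its underside
- round_cap: bystander: black plastic round cap, 48 mm across, 22 high; origin: centre of its underside
- parts_tray: bystander: empty small blue plastic tray 80 x 110 x 30 mm; origin: centre of its underside
- setting_block: bystander: plain steel block 35 x 60 x 35 mm high; origin: centre of its underside
- driver: bystander: screwdriver lying on the table, about 0.2 m long
- marker: bystander: grey marker pen with green cap lying on the table, 12 x 125 x 12 mm

How it is judged:
By the outcome, as a careful person would: the job done as asked, in the order asked, and still so for the second after the job is handed in, while the arm keeps its last pose, push and grip.
It also fails if it takes over 59 s, if anything falls off the work surface, if the arm or the gripper's body presses on something with over 40 N, if the wrist force passes 120 N, or if a joint passes its speed limit or range.

ROBOT

A 6-joint arm with a two-finger parallel gripper is mounted at the origin on the work surface. World frame = base frame: x ahead of the robot, y to its left, z up, the work surface at z = 0. Lengths are in m, angles in rad, forces in N, time in s.
With the tool pointing down it reaches from about 0.4 to 0.925 m from the base axis. Payload 3.4 kg.
Tool frame: the origin (TCP) lies at the very end of the fingers, on their centre line; the grasp point (between the pads) lies arm.hold_point_z behind it (arm.hold_point_z is the distance from the TCP to the grasp point, in m); z points along the fingers, y is the line along which they close (so a half turn about z gives the same grasp; the last joint's range is limited). The gripper opens to 85 mm and grips with 20 to 120 N. Pads are 22 mm wide; open, the fingers measure 114 mm over their backs; the gripper's body (76 mm by 85 mm) begins 54 mm behind the grasp point. The pads swing forward as they close: fully open they stand 13 mm farther back than shut.
Start: joints at [1.234, 0.307, 1.506, -0, 1.328, -0.073], TCP at [0.15, 0.555, 0.231] pointing down, gripper open.
Joint ranges: [-3.12, 3.12], [-1.05, 2.28], [0.14, 2.33], [-1.42, 4.57], [0.1, 2.73], [-2.68, 2.68]. Speed limits (rad/s): [2.57, 2.57, 3.14, 3.14, 3.14, 3.14].

INTERFACE

Orientations are given as a unit quaternion [w, x, y, z].
In Python, from cell import arm, planner, snapshot, camera_params gives the robot as it stands (arm), with the cameras as plain functions and the kinematics (planner). Calls block until the motion is done:
- arm.reach(position, orientation): joint-space move of the TCP to a pose.
- arm.movel(position, rotation=None, velocity=0.15): straight line of the TCP; rotation=None keeps the orientation; velocity is the mean speed in m/s.
- arm.movej(angles): joint-space move.
- arm.open_gripper() and arm.grasp(grasp_force=None): open the fingers fully, or close them until they stop; grasp_force is the grip in N (None keeps the last).
- arm.pause(seconds).
- planner.solve_ik(position, orientation): joint angles nearest the present ones, or None.
- snapshot(name): name is "scene" or "top" or "wrist"; returns the picture (480x640x3 uint8, blue, green, red); there is no depth.
- camera_params(name): a dict with "K" (3x3 intrinsics, pixels), "world_from_camera" (4x4, takes a point from camera to world coordinates). Camera axes: x right, y up, looking along -z (the intrinsics and any distortion apply to the point x, -y, -z); pixel columns grow to the right and rows downward; lengths in m; the calibration is good to about 2 mm. A picture is of the moment at which its call begins: read the wrist's pose just before it. camera_params takes no time and is no camera call; for the wrist camera it gives the pose at the moment of the call.
A pose or a line that the arm cannot do raises arm.IKError and nothing moves.
- arm.sign_off(): hands the job in; it is judged then, once.
Readings, each from a call of its own:
- arm.get_clock(): time.
- arm.get_joint_pos(): joint angles.
- arm.get_qd(): joint speeds.
- arm.get_effort(): joint torques, N m.
- arm.get_tool_pos(): TCP position.
- arm.get_orientation(): TCP orientation.
- arm.get_wrist_force(): force on the tool from outside, world axes, zero at the start.
- arm.get_moment(): the same for the moment, N m.
- arm.get_opening(): finger opening in m.
- arm.get_gripper_force(): force on a finger pad.
Only numpy, scipy, OpenCV 4.12 (cv2) and the standard library are available. Lean on these libraries where they do the work, as an engineer would, in place of code of your own. Each camera call takes 0.05 s, during which the arm holds its last target. There are 200 camera calls.

## Working session

There is one attempt and no reset: what is moved stays moved. The work goes in short steps, each a Python script; the robot and the scene stay as the last script left them, time stands still between calls to the robot, and variables do not carry over. Pictures are saved under pics/ and viewed, at most 10 in all, crops included, and the job is handed in when it is done.

```bash
ls; mkdir -p pics; python3 - <<'E'
from cell import arm, planner, snapshot, camera_params
import cv2,numpy as np
for n in("top","scene"):
    i=snapshot(n);cv2.imwrite(f"pics/{n}0.png",i)
    p=camera_params(n);print(n,{k:(np.round(v,4).tolist() if not isinstance(v,str) else v) for k,v in p.items()})
print(arm.hold_point_z,arm.get_clock(),arm.get_tool_pos(),arm.get_orientation(),arm.get_opening())
E
```

```text
cell.py
pics
top {'K': [[435.6841, 0.0, 312.2712], [0.0, 435.6841, 238.7422], [0.0, 0.0, 1.0]], 'world_from_camera': [[-0.0704, 0.9757, -0.2073, 0.4071], [-0.9975, -0.0677, 0.0201, -0.0013], [0.0056, 0.2082, 0.9781, 1.0034], [0.0, 0.0, 0.0, 1.0]]}
scene {'K': [[504.4158, 0.0, 318.5936], [0.0, 504.4158, 232.0042], [0.0, 0.0, 1.0]], 'world_from_camera': [[0.8403, -0.3103, 0.4446, 1.1128], [0.5419, 0.5064, -0.6707, -0.8157], [-0.017, 0.8045, 0.5937, 0.776], [0.0, 0.0, 0.0, 1.0]]}
0.0187 0.1 [0.14974831 0.55448656 0.23046634] [-1.85421159e-04  1.31511537e-01  9.91314186e-01 -9.30200934e-04] 0.08543656356427454
```

View pics/top0.png

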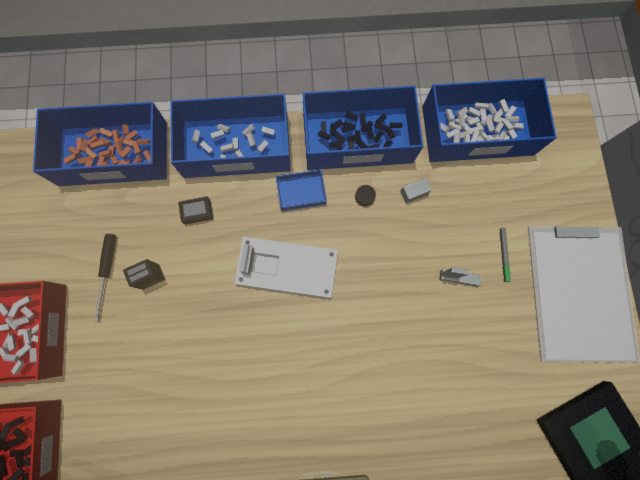

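View pics/scene0.png

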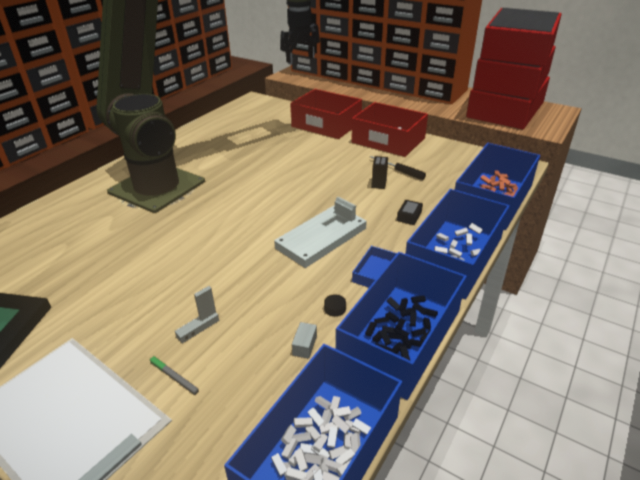

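Top view: nest with corners around (241,239)–(333,297), backrest at its left end (247,256) and pocket (266,265). The tall housing is at (143,274), the square at (460,277) with its blade near (452,273). The scene view confirms which part is which.

```bash
cat > h.py <<'E'
from cell import arm, planner, snapshot, camera_params
import cv2,numpy as np
from scipy.spatial.transform import Rotation as R
def ray(p,uv):
    T=np.array(p["world_from_camera"]);K=np.array(p["K"])
    d=np.linalg.solve(K,[uv[0],uv[1],1.]);return T[:3,3],T[:3,:3]@[d[0],-d[1],-d[2]]
def onz(p,uv,z):
    o,d=ray(p,uv);return o+d*(z-o[2])/d[2]
def proj(p,X):
    T=np.array(p["world_from_camera"]);c=T[:3,:3].T@(np.array(X)-T[:3,3]);q=np.array(p["K"])@[c[0],-c[1],-c[2]];return q[:2]/q[2]
def tri(obs):  # [(params,uv),...] -> point, residual
    A=np.zeros((3,3));b=np.zeros(3);L=[]
    for p,uv in obs:
        o,d=ray(p,uv);d=d/np.linalg.norm(d);P=np.eye(3)-np.outer(d,d);A+=P;b+=P@o;L.append((P,o))
    X=np.linalg.solve(A,b);return X,max(np.linalg.norm(P@(X-o)) for P,o in L)
def down(yaw):  # tool y axis (closing line) at angle yaw in world xy, z down
    y=np.array([np.cos(yaw),np.sin(yaw),0]);z=np.array([0,0,-1.]);x=np.cross(y,z)
    q=R.from_matrix(np.c_[x,y,z]).as_quat();return np.r_[q[3],q[:3]]
E
python3 - <<'E'
from h import *
p=camera_params("top")
for n,uv,z in[("house",(143,274),.06),("nestTL",(241,239),.026),("nestBL",(236,285),.026),("nestTR",(337,250),.026),("nestBR",(332,298),.026),("sq blade",(452,273),.06),("sqR",(480,282),.02)]:
    print(n,onz(p,uv,z).round(3))
print(camera_params("wrist"))
x,q=arm.get_tool_pos(),arm.get_orientation()
Rt=R.from_quat(np.r_[q[1:],q[0]]).as_matrix();T=np.array(camera_params("wrist")["world_from_camera"])
print("cam in tool",Rt.T@(T[:3,3]-x),(Rt.T@T[:3,:3]).round(3))
for yaw in(0,1.57,-1.57,3.14): print(yaw,planner.solve_ik([.45,.05,.3],down(yaw)))
E
```

```text
house [0.554 0.352 0.06 ]
nestTL [0.625 0.142 0.026]
nestBL [0.52  0.157 0.026]
nestTR [ 0.584 -0.076  0.026]
nestBR [ 0.477 -0.056  0.026]
sq blade [ 0.51  -0.319  0.06 ]
sqR [ 0.489 -0.393  0.02 ]
{'K': array([[412.96907359,   0.        , 322.05878814],
       [  0.        , 412.96907359, 236.85520125],
       [  0.        ,   0.        ,   1.        ]]), 'world_from_camera': array([[ 0.26018051, -0.93257183, -0.25023166,  0.08650576],
       [ 0.96555686,  0.25063091,  0.06988628,  0.57239266],
       [-0.00245818, -0.25979595,  0.96566041,  0.37172751],
       [ 0.        ,  0.        ,  0.        ,  1.        ]])}
cam in tool [ 0.06574114  0.00052953 -0.14125435] [[ 0.001  0.966  0.26 ]
 [ 1.    -0.001  0.   ]
 [ 0.001  0.26  -0.966]]
0 [ 1.73175384e-02  8.22518101e-02  1.62615218e+00 -4.44089210e-16
  1.43318867e+00  1.73175384e-02]
1.57 [ 1.73175384e-02  8.22518101e-02  1.62615218e+00 -4.44089210e-16
  1.43318867e+00 -1.55268246e+00]
-1.57 [ 1.73175384e-02  8.22518101e-02  1.62615218e+00 -4.44089210e-16
  1.43318867e+00  1.58731754e+00]
3.14 None
```

```bash
cat > look.py <<'E'
from h import *
import pickle
def look(name,views,yaw=0):
    for k,x in enumerate(views):
        arm.reach(x,down(yaw)); arm.pause(.25)
        p=camera_params("wrist"); i=snapshot("wrist")
        cv2.imwrite(f"pics/{name}{k}.png",i); pickle.dump(p,open(f"pics/{name}{k}.pkl","wb"))
        print(name,k,arm.get_clock())
E
python3 - <<'E'
from look import *
look("h",[[.554,.40,.25],[.554,.31,.25]])
look("n",[[.555,.12,.25],[.555,.02,.25]])
for n in "hn":
    cv2.imwrite(f"pics/{n}2.png",cv2.resize(np.hstack([cv2.imread(f"pics/{n}{k}.png") for k in(0,1)]),(800,300),interpolation=cv2.INTER_AREA))
E
```

```text
h 0 1.9917
h 1 2.7417
n 0 3.825
n 1 4.6083
```

View pics/h2.png

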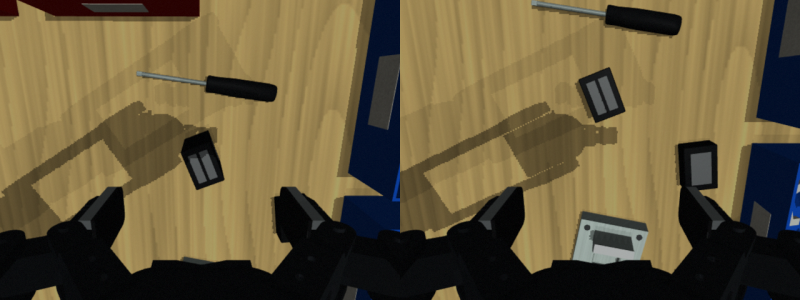

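View pics/n2.png

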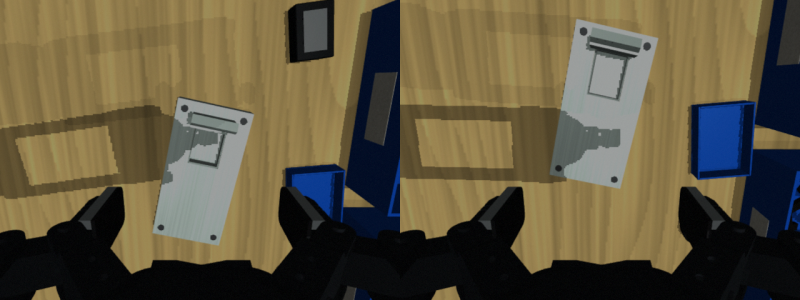

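Housing views: grey recess at about (325,264) in view 0 and (323,152) in view 1 (full resolution). Nest views: four dark screws, with the pocket at about (327,235) in view 0 and (331,120) in view 1. Next I'll extract them precisely.

```bash
python3 - <<'E'
from h import *
import pickle
I={n:cv2.imread(f"pics/{n}.png") for n in("h0","h1","n0","n1")};P={n:pickle.load(open(f"pics/{n}.pkl","rb")) for n in I}
# screws
S={"n0":[(294,173),(389,194),(258,365),(347,381)],"n1":[(294,50),(395,74),(251,269),(352,290)]}
F={}
for n in S:
    g=cv2.cvtColor(I[n],cv2.COLOR_BGR2GRAY);F[n]=[]
    for u,v in S[n]:
        w=g[v-9:v+10,u-9:u+10];m=(w<min(70,.5*(w.min()+np.median(w)))).astype(np.uint8)
        c,l,st,ce=cv2.connectedComponentsWithStats(m)
        k=1+np.argmin([np.hypot(*(ce[j]-9))+ (99 if st[j,4]<6 else 0) for j in range(1,c)])
        F[n].append((ce[k]+[u-9,v-9]));print(n,F[n][-1].round(1),st[k,4],w.min(),np.median(w))
X=[]
for k in range(4):
    x,r=tri([(P[n],F[n][k]) for n in S]);X.append(x);print("screw",x.round(4),round(r,4))
# housing recess
for n,s in(("h0",(325,264)),("h1",(323,152))):
    hsv=cv2.cvtColor(I[n],cv2.COLOR_BGR2HSV);m=((hsv[...,2]>60)&(hsv[...,1]<60)).astype(np.uint8)
    M=np.zeros_like(m);u,v=s;M[v-45:v+45,u-45:u+45]=m[v-45:v+45,u-45:u+45]
    M=cv2.morphologyEx(M,cv2.MORPH_CLOSE,np.ones((9,9)))
    c=max(cv2.findContours(M,0,2)[0],key=cv2.contourArea);rc=cv2.minAreaRect(c);print(n,rc);F[n]=cv2.boxPoints(rc)
cr=lambda n,u,v:cv2.resize(I[n][v-50:v+50,u-65:u+65],(390,300),interpolation=cv2.INTER_CUBIC)
h=lambda n,u,v:cv2.convertScaleAbs(cr(n,u,v),alpha=2.2)
cv2.imwrite("pics/c1.png",np.vstack([np.hstack([h("h0",325,250),h("h1",323,150)]),np.hstack([cr("n0",327,225),cr("n1",331,110)])]))
E
```

```text
n0 [294.9 173.2] 86 45 156.0
n0 [389.3 194. ] 81 50 156.0
n0 [257.1 363.6] 60 42 148.0
n0 [341.3 379.6] 54 42 149.0
n1 [293.1  49.9] 109 49 147.0
n1 [394.8  73.9] 101 52 153.0
n1 [253.2 268.7] 82 24 91.0
n1 [344.6 286.9] 36 44 144.0
screw [0.5311 0.147  0.0248] 0.0
screw [0.6152 0.1288 0.0249] 0.0
screw [ 0.4906 -0.0425  0.0251] 0.0
screw [ 0.5759 -0.0603  0.0256] 0.0008
h0 ((324.6964111328125, 268.42401123046875), (43.71037673950195, 32.519554138183594), 68.83873748779297)
h1 ((323.33245849609375, 152.42628479003906), (54.78116226196289, 35.623291015625), 68.74949645996094)
```

View pics/c1.png

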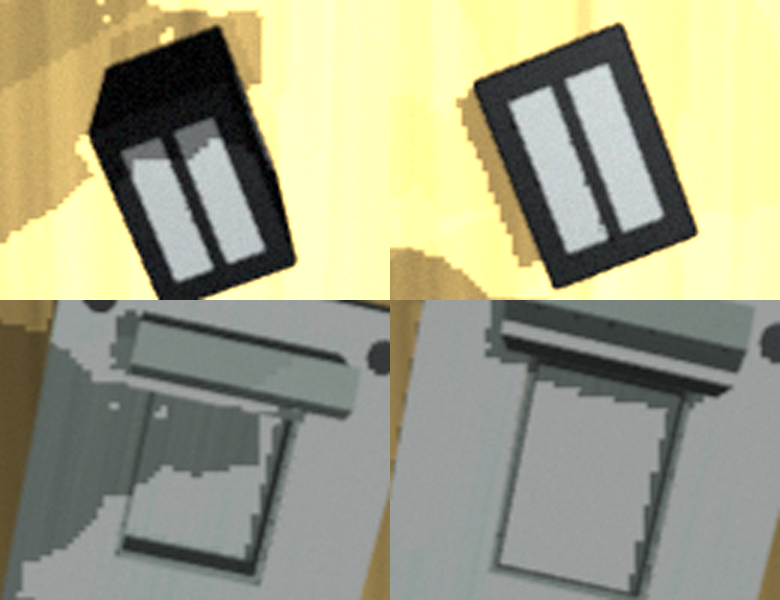

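```bash
python3 - <<'E'
from h import *
import pickle
I={n:cv2.imread(f"pics/{n}.png") for n in("h0","h1","n0","n1")};P={n:pickle.load(open(f"pics/{n}.pkl","rb")) for n in I}
def scr(n,u,v):
    g=cv2.cvtColor(I[n],cv2.COLOR_BGR2GRAY)[v-11:v+12,u-11:u+12];m=(g<.5*(int(g.min())+np.percentile(g,60))).astype(np.uint8)
    c,l,st,ce=cv2.connectedComponentsWithStats(m);k=1+np.argmin([np.hypot(*(ce[j]-11))+(99 if st[j,4]<30 else 0) for j in range(1,c)]);print(st[k]);return ce[k]+[u-11,v-11]
s4,r=tri([("n0" and P["n0"],scr("n0",342,380)),(P["n1"],scr("n1",345,287))]);print("s4",s4.round(4),r)
a,b,c=np.array([[.5311,.147],[.6152,.1288],[.4906,-.0425]]);d=s4[:2]
C=(a+b+c+d)/4;yd=(a+b-c-d);yaw=np.arctan2(-yd[0],yd[1]);xd=(b+d-a-c);print("nest",C.round(4),yaw,np.arctan2(xd[1],xd[0]),np.linalg.norm(b-c),np.linalg.norm(a-d))
ex=np.array([np.cos(yaw),np.sin(yaw)]);ey=np.array([-ex[1],ex[0]])
for n in("n0","n1"):
    for lab,hx,hy in(("in",21.25,29.25),("out",23.25,31.25)):
        print(n,lab,[proj(P[n],[*(C+ex*sx*hx/1e3+ey*(.05+sy*hy/1e3)),.0255]).round(1).tolist() for sx,sy in((-1,-1),(1,-1),(1,1),(-1,1))])
o=[((319,294.3),(317.3,185)),((349,283.3),(349.3,172.7)),((300.7,250.7),(297.3,134)),((331.7,239.3),(330.3,121.3))]
X=[]
for u,v in o:
    x,r=tri([(P["h0"],u),(P["h1"],v)]);X.append(x);print("rec",x.round(4),round(r,4))
print("mean",np.mean(X,0).round(4))
g=cv2.cvtColor(I["h1"],cv2.COLOR_BGR2GRAY);m=np.zeros_like(g);m[100:205,275:370]=g[100:205,275:370]<40
m=cv2.morphologyEx(m,cv2.MORPH_OPEN,np.ones((3,3)))
ct=max(cv2.findContours(m,0,2)[0],key=cv2.contourArea);rc=cv2.minAreaRect(ct);print(rc)
B=np.array([onz(P["h1"],q,.078) for q in cv2.boxPoints(rc)]);print(B.round(4),B.mean(0),[np.linalg.norm(B[i]-B[i-1]).round(4) for i in range(4)],[np.arctan2(*(B[i]-B[i-1])[1::-1]).round(3) for i in range(4)])
E
```

```text
[ 6  7  9  8 64]
[ 4  6 10 10 82]
s4 [ 0.5746 -0.0607  0.0247] 3.0186818538801686e-05
nest [0.5529 0.0432] -0.2107490562778289 -0.213182495666767 0.21182268528181772 0.21220528745856926
n0 in [[301.7, 258.8], [346.2, 268.0], [361.0, 207.9], [314.8, 198.0]]
n0 out [[299.2, 260.4], [347.8, 270.4], [363.7, 206.2], [313.1, 195.4]]
n1 in [[300.7, 148.6], [348.4, 159.1], [364.3, 89.8], [314.6, 78.4]]
n1 out [[298.0, 150.4], [350.1, 161.9], [367.2, 87.9], [312.8, 75.4]]
rec [0.5506 0.3335 0.077 ] 0.0002
rec [0.575  0.3427 0.0758] 0.0003
rec [0.536  0.3712 0.0784] 0.0003
rec [0.5604 0.3803 0.077 ] 0.0004
mean [0.5555 0.3569 0.077 ]
((323.3851318359375, 151.939208984375), (75.05293273925781, 53.48438262939453), 68.49856567382812)
[[0.5266 0.3763 0.078 ]
 [0.563  0.3901 0.078 ]
 [0.5843 0.3397 0.078 ]
 [0.5466 0.3247 0.078 ]] [0.55511967 0.3576965  0.078     ] [np.float64(0.0553), np.float64(0.0389), np.float64(0.0547), np.float64(0.0406)] [np.float64(1.939), np.float64(0.363), np.float64(-1.171), np.float64(-2.762)]
```

```bash
python3 - <<'E'
from look import *
h=np.array([.5553,.3573]);q=down(.37)
arm.reach([*h,.16],q); arm.movel([*h,.0365],velocity=.12)
print("t",arm.get_clock(),arm.get_wrist_force())
arm.grasp(40);arm.pause(.2);print(arm.get_opening(),arm.get_gripper_force(),arm.get_tool_pos())
z0=arm.get_tool_pos()[2]
arm.movel([*h,.15],velocity=.15);print(arm.get_opening(),arm.get_wrist_force())
arm.reach([.5634,.0921,.15],down(-.212));arm.pause(.3)
p=camera_params("wrist");i=snapshot("wrist");cv2.imwrite("pics/held.png",i);pickle.dump(p,open("pics/held.pkl","wb"))
cv2.imwrite("pics/sc1.png",snapshot("scene"))
print("t",arm.get_clock(),z0,arm.get_wrist_force())
s=cv2.imread("pics/sc1.png")[140:300,240:440]
cv2.imwrite("pics/v1.png",np.hstack([cv2.resize(i,(400,300)),cv2.resize(s,(375,300))]))
E
```

```text
t 7.1083 [ 0.15461262 -0.09658375 -0.12034137]
0.039270526796186624 41.21176779270172 [0.55551316 0.35745144 0.03707784]
0.039802638711369874 [-0.29111727 -0.3957138  -2.49371961]
t 10.1333 0.03707784118905946 [-0.70855079 -0.35715963 -2.6999825 ]
```

View pics/v1.png

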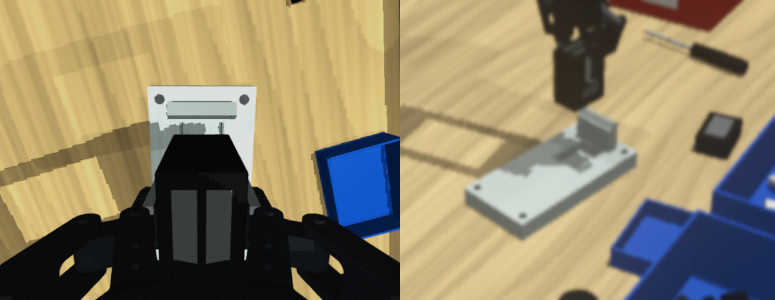

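The housing is held straight. In the wrist view it is centred between the screws (x about 202 against 201.5). I'll lower it with a force guard.

```bash
python3 - <<'E'
from h import *
x=[.5634,.0921]
arm.movel([*x,.068],velocity=.15);f0=arm.get_wrist_force();print("f0",f0.round(2))
for z in np.arange(.066,.0435,-.0025):
    arm.movel([*x,z],velocity=.05);f=arm.get_wrist_force()-f0;print(round(z,4),arm.get_tool_pos().round(4),f.round(2))
    if abs(f[2])>8 or np.hypot(f[0],f[1])>12:break
print(arm.get_clock())
E
```

```text
f0 [ 1.16 -0.83 -2.02]
0.066 [0.564  0.0921 0.0669] [-0.95  1.03  0.22]
0.0635 [0.5633 0.0921 0.0636] [-1.75  0.89  0.16]
0.061 [0.5632 0.0921 0.0608] [-1.53  0.39 -0.02]
0.0585 [0.5632 0.0921 0.0582] [-0.78  0.87 -0.6 ]
0.056 [0.5632 0.0921 0.0558] [-0.96  0.6  -0.57]
0.0535 [0.5632 0.0921 0.0533] [-0.45  0.83 -0.21]
0.051 [0.5632 0.0921 0.0508] [-2.14  1.42 -0.52]
0.0485 [0.5632 0.0921 0.0483] [-0.77  0.56  0.48]
0.046 [0.5632 0.0921 0.0458] [-2.68  1.38  0.36]
0.0435 [0.5635 0.0922 0.045 ] [-5.11  0.74 10.84]
13.3333
```

Contact with the floor came at TCP z 0.045, as expected for a seated housing. Now I'll release, lift, look back at the housing and survey the square.

```bash
python3 - <<'E'
from look import *
arm.movel([.5633,.0921,.045],velocity=.05)
arm.open_gripper();arm.pause(.2);print(arm.get_opening(),arm.get_wrist_force())
arm.movel([.5633,.0921,.17],velocity=.2)
look("k",[[.5634,.03,.26],[.575,.00,.26]],-.212)
look("s",[[.505,-.30,.25],[.505,-.40,.25]])
c=lambda n:cv2.resize(cv2.imread(f"pics/{n}.png"),(400,300),interpolation=cv2.INTER_AREA)
cv2.imwrite("pics/v2.png",np.vstack([np.hstack([c("k0"),c("k1")]),np.hstack([c("s0"),c("s1")])]))
E
```

```text
0.08559215873771502 [ 0.39984906 -0.48360798  0.39212314]
k 0 15.8917
k 1 16.45
s 0 17.925
s 1 18.7083
```

View pics/v2.png

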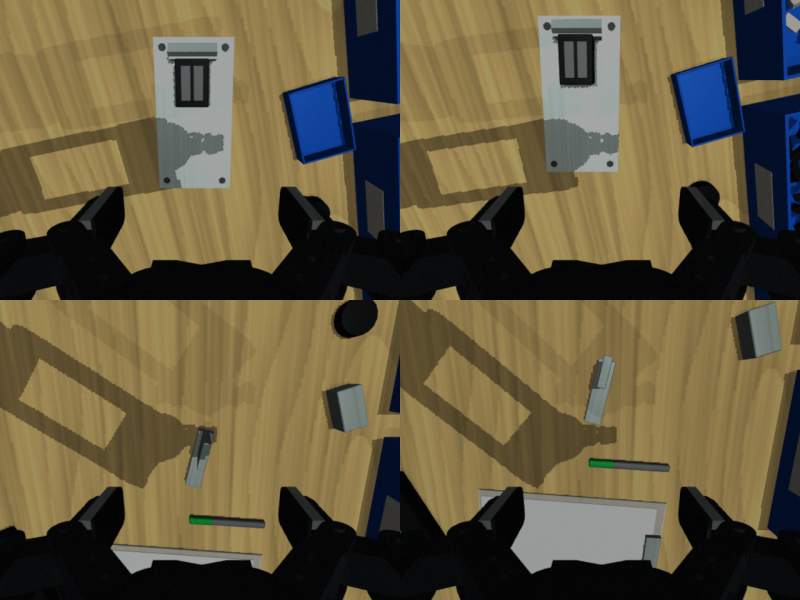

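Housing seated square in the pocket (k0 and k1), at its backrest. The square is at about (320,253) in s0 and (320,144) in s1, with its blade towards +y. I'll zoom in on it.

```bash
python3 - <<'E'
from h import *
def cr(n,u,v):
    return cv2.resize(cv2.imread(f"pics/{n}.png")[v-65:v+65,u-45:u+45],(400,578),interpolation=cv2.INTER_CUBIC)
cv2.imwrite("pics/v3.png",np.hstack([cr("s0",322,250),cr("s1",320,140)]))
E
```

```text
(no output)
```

View pics/v3.png

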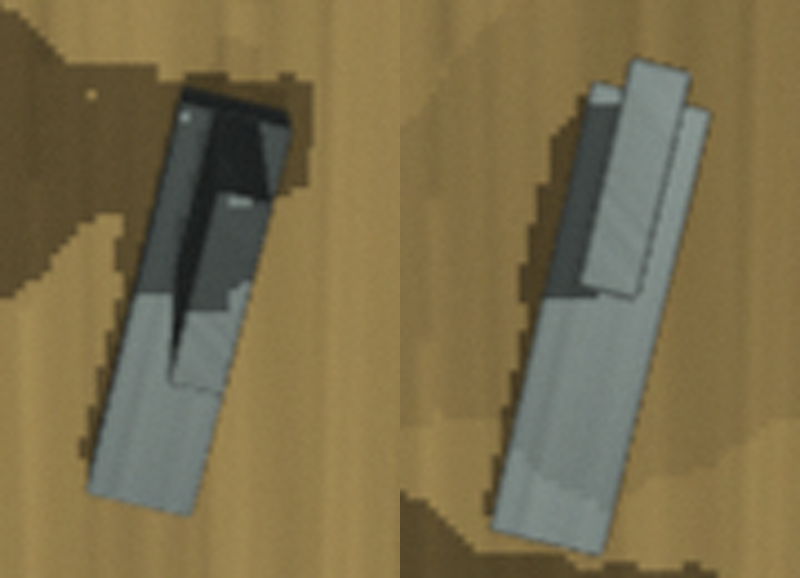

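```bash
python3 - <<'E'
from h import *
import pickle
P=[pickle.load(open(f"pics/s{k}.pkl","rb")) for k in(0,1)]
O=[np.array([277,185]),np.array([275,75])];s=400/90
D={"b":[((220,192),(235,58)),((272,200),(291,73)),((171,383),(181,283)),((221,393),(236,297))],
"st":[((178,100),(193,84)),((289,124),(310,112)),((89,492),(92,528)),((192,516),(202,555))]}
for n,L in D.items():
    X=[]
    for u in L:
        x,r=tri([(P[k],O[k]+(np.array(u[k])+.5)/s-.5) for k in(0,1)]);X.append(x);print(n,x.round(4),round(r,4))
    X=np.array(X);y=X[0]+X[1]-X[2]-X[3];x=X[1]+X[3]-X[0]-X[2]
    print(n,"mean",X.mean(0).round(4),"yaw from y",np.arctan2(-y[0],y[1]).round(4),"x",np.arctan2(x[1],x[0]).round(4),np.linalg.norm(y)/2,np.linalg.norm(x)/2)
# housing recess in k views: x symmetry in nest frame
C=np.array([.5529,.0432]);a=-.212;E=np.array([[np.cos(a),np.sin(a)],[-np.sin(a),np.cos(a)]])
for n,s0 in(("k0",(307,131)),("k1",(281,95))):
    p=pickle.load(open(f"pics/{n}.pkl","rb"));i=cv2.imread(f"pics/{n}.png");g=cv2.cvtColor(i,cv2.COLOR_BGR2GRAY)
    m=np.zeros_like(g);u,v=s0;m[v-26:v+26,u-20:u+20]=(g[v-26:v+26,u-20:u+20]>50);m=cv2.morphologyEx(m,cv2.MORPH_OPEN,np.ones((5,5)));m=cv2.morphologyEx(m,cv2.MORPH_CLOSE,np.ones((9,9)))
    rc=cv2.minAreaRect(max(cv2.findContours(m,0,2)[0],key=cv2.contourArea));B=np.array([E@(onz(p,q,.0845)[:2]-C) for q in cv2.boxPoints(rc)]);print(n,rc,B.round(4).tolist(),B.mean(0).round(4))
E
```

```text
b [ 0.5088 -0.3073  0.0885] 0.0
b [ 0.5177 -0.3093  0.086 ] 0.0
b [ 0.5003 -0.3414  0.0893] 0.0
b [ 0.5091 -0.3436  0.0883] 0.0
b mean [ 0.509  -0.3254  0.088 ] yaw from y -0.2433 x -0.2336 0.035273482392260594 0.00926063166501196
st [ 0.5011 -0.3059  0.0141] 0.0004
st [ 0.5242 -0.311   0.0138] 0.0002
st [ 0.481  -0.3924  0.0182] 0.0002
st [ 0.5035 -0.3979  0.0184] 0.0002
st mean [ 0.5025 -0.3518  0.0161] yaw from y -0.231 x -0.2288 0.08912048480633532 0.02342141722624902
k0 ((306.5, 130.5), (51.0, 35.0), 90.0) [[-0.0129, 0.0701], [0.0125, 0.0701], [0.0126, 0.0337], [-0.0136, 0.0336]] [-0.0004  0.0519]
k1 ((280.5, 94.5), (51.9316520690918, 36.29576110839844), 88.53119659423828) [[-0.0133, 0.0681], [0.0127, 0.0688], [0.0132, 0.033], [-0.0136, 0.0323]] [-0.0002  0.0506]
```

```bash
python3 - <<'E'
from look import *
s=np.array([.5089,-.3255]);C=np.array([.5529,.0432]);a=-.212;ey=np.array([-np.sin(a),np.cos(a)])
arm.reach([*s,.15],down(-.233)); arm.movel([*s,.0315],velocity=.12);print(arm.get_wrist_force().round(2))
arm.grasp(100);arm.pause(.3);print(arm.get_opening(),arm.get_tool_pos(),arm.get_wrist_force().round(2))
arm.movel([*s,.14],velocity=.12);arm.pause(.1);print(arm.get_opening(),arm.get_wrist_force().round(2))
arm.reach([*(C-.010*ey),.14],down(a));arm.pause(.2)
arm.movel([*(C-.010*ey),.075],velocity=.15);arm.pause(.3);f0=arm.get_wrist_force();print("f0",f0.round(2),arm.get_tool_pos(),arm.get_clock())
cv2.imwrite("pics/hs.png",snapshot("wrist"));pickle.dump(camera_params("wrist"),open("pics/hs.pkl","wb"))
i=cv2.imread("pics/hs.png");sc=snapshot("scene")[170:290,240:400]
cv2.imwrite("pics/v4.png",np.hstack([cv2.resize(i,(400,300)),cv2.resize(sc,(400,300))]));np.save("f0.npy",f0)
E
```

```text
[ 0.37  0.5  -0.45]
0.008688586835249392 [ 0.50896225 -0.32549612  0.03176761] [-0.77  1.58  6.24]
0.008701408472112334 [-0.45 -0.44 -5.33]
f0 [ 0.21  0.2  -4.64] [0.55151917 0.03345045 0.07597054] 25.0
```

View pics/v4.png

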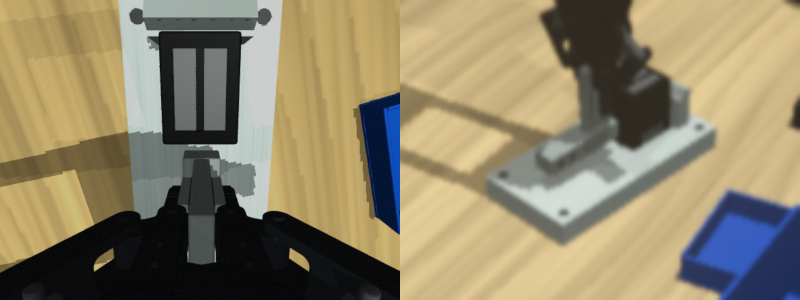

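The square is held upright and is in line with the housing's middle (x about 201 for both), with a gap in front of its face. I'll lower it until it touches, then push.

```bash
python3 - <<'E'
from h import *
f0=np.load("f0.npy");C=np.array([.5529,.0432]);a=-.212;ex=np.array([np.cos(a),np.sin(a)]);ey=np.array([-ex[1],ex[0]])
def st(t):
    arm.pause(.1);f=arm.get_wrist_force()-f0;x=arm.get_tool_pos();d=x[:2]-C;r=np.array([f[:2]@ex,f[:2]@ey,f[2]])
    print(t,"F",r.round(1),"pos",(1e3*np.r_[d@ex,d@ey,x[2]]).round(1),"M",arm.get_moment().round(2));return r
y=-.010
arm.movel([*(C+y*ey),.062],velocity=.1)
for z in np.arange(.061,.0535,-.001):
    arm.movel([*(C+y*ey),z],velocity=.04)
    if st(f"z{z:.4f}")[2]>5:break
for y in np.r_[-.004,np.arange(-.001,.012,.001)]:
    arm.movel([*(C+y*ey),z],velocity=.04);r=st(f"y{y:.4f}")
    if r[1]<-14 or r[2]>25:break
print(z,y,arm.get_opening(),arm.get_clock())
E
```

```text
z0.0610 F [-1.  -0.   0.4] pos [  0.2 -10.   61.2] M [ 0.08  0.01 -0.03]
z0.0600 F [-0.2 -0.1 -0.1] pos [  0. -10.  60.] M [ 0.07 -0.02  0.04]
z0.0590 F [-0.8 -0.6 -0.2] pos [ -0. -10.  59.] M [ 0.07 -0.02 -0.  ]
z0.0580 F [ 0.1  0.1 -0.3] pos [ -0. -10.  58.] M [ 0.09 -0.03  0.05]
z0.0570 F [-3.3 -0.6 11.4] pos [  0.1 -10.   57.8] M [-0.    0.47  0.01]
y-0.0040 F [-1.1 -3.1 11.1] pos [ 0.9 -4.3 57.8] M [-0.33  0.31 -0.03]
y-0.0010 F [-0.5 -4.1 10.1] pos [ 1.1 -1.6 57.8] M [-0.5   0.33  0.02]
y0.0000 F [-0.2 -4.7 10.5] pos [ 1.1 -0.9 57.8] M [-0.76  0.27 -0.03]
y0.0010 F [ 0.3 -5.4 10.4] pos [ 1.1  0.  57.8] M [-0.73  0.3   0.02]
y0.0020 F [-0.9 -5.5 11.1] pos [ 1.2  1.  57.8] M [-0.76  0.3  -0.04]
y0.0030 F [-1.2 -4.7 11.2] pos [ 1.2  2.  57.8] M [-0.75  0.31 -0.03]
y0.0040 F [ 0.  -4.7  9.8] pos [ 1.3  3.  57.8] M [-0.79  0.21 -0.02]
y0.0050 F [-0.2 -5.   9.8] pos [ 1.3  4.1 57.8] M [-0.78  0.22  0.02]
y0.0060 F [-0.9 -6.2  9.8] pos [ 1.3  4.9 57.8] M [-0.91  0.25  0.02]
y0.0070 F [-1.2 -6.9 10.6] pos [ 1.3  5.5 57.8] M [-1.05  0.2  -0.01]
y0.0080 F [ -0.5 -10.5  10.6] pos [ 1.3  5.5 57.8] M [-1.5   0.31  0.01]
y0.0090 F [  1.1 -13.6  12.5] pos [ 1.3  5.6 57.8] M [-1.87  0.36 -0.  ]
y0.0100 F [  1.6 -16.8  12.2] pos [ 1.3  5.6 57.8] M [-2.32  0.36 -0.06]
0.056999999999999995 0.009999999999999998 0.00877381628699733 31.7333
```

```bash
python3 - <<'E'
from h import *
f0=np.load("f0.npy");C=np.array([.5529,.0432]);a=-.212;ey=np.array([-np.sin(a),np.cos(a)])
arm.movel([*(C+.010*ey),.0563],velocity=.03)
for k in range(2):
    arm.pause(.5);f=arm.get_wrist_force()-f0;print(f.round(1),"push",(f[:2]@ey).round(1),arm.get_tool_pos().round(4),arm.get_clock())
q=arm.get_orientation();M=R.from_quat(np.r_[q[1:],q[0]]).as_matrix();print("tilt",M[:,2].round(4),"yaw",np.arctan2(M[1,1],M[0,1]))
i=snapshot("wrist");sc=snapshot("scene")[170:290,240:400]
cv2.imwrite("pics/v5.png",np.hstack([cv2.resize(i,(400,300)),cv2.resize(sc,(400,300),interpolation=cv2.INTER_CUBIC)]))
E
```

```text
[ -4.1 -17.2  17.1] push -17.7 [0.5553 0.0484 0.0578] 32.4833
[ -4.1 -16.3  16.5] push -16.8 [0.5553 0.0484 0.0578] 32.9833
tilt [ 0.0011 -0.0069 -1.    ] yaw -0.21010747705836913
```

View pics/v5.png

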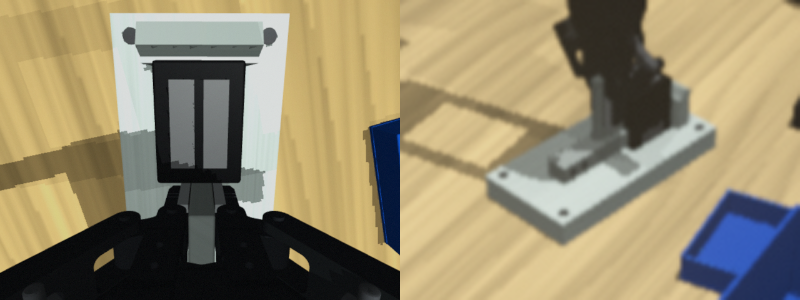

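Everything is in place, but the push has tilted the tool by about 0.4°. I'll trim that so the square sits dead flat.

```bash
python3 - <<'E'
from h import *
f0=np.load("f0.npy");C=np.array([.5529,.0432]);a=-.212;ex=np.array([np.cos(a),np.sin(a),0]);ey=np.array([-ex[1],ex[0],0])
q=down(a);R0=R.from_quat(np.r_[q[1:],q[0]])
for th in(.004,.0075):
    w=(R.from_rotvec(th*ex)*R0).as_quat()
    arm.movel([*(C+.010*ey[:2]),.0563],np.r_[w[3],w[:3]],velocity=.03);arm.pause(.6)
    f=arm.get_wrist_force()-f0;q=arm.get_orientation();M=R.from_quat(np.r_[q[1:],q[0]]).as_matrix();x=arm.get_tool_pos()
    print(th,"tilt about x",(M[:,2]@ey).round(4),"about y",(M[:,2]@ex).round(4),"yaw",np.arctan2(M[1,1],M[0,1]).round(4),"F",(f@ex).round(1),(f@ey).round(1),f[2].round(1),x.round(4),"M",arm.get_moment().round(2),arm.get_clock())
E
```

```text
0.004 tilt about x -0.0026 about y 0.0025 yaw -0.2099 F 0.3 -16.8 17.6 [0.5553 0.0484 0.0578] M [-2.48  0.64 -0.03] 33.9333
0.0075 tilt about x 0.0009 about y 0.0025 yaw -0.2098 F -1.9 -16.0 17.0 [0.5553 0.0485 0.0578] M [-2.62  0.7  -0.05] 34.7833
```

```bash
python3 - <<'E'
from cell import arm, planner, snapshot, camera_params
print(arm.get_opening(),arm.get_wrist_force(),arm.get_clock());print(arm.sign_off())
E
```

```text
0.00905612292855615 [ -5.02080112 -15.03230617  12.39042194] 34.7833
the job is handed in; nothing more can be done
None
```

I handed the job in at 34.8 s: the housing is seated and released in the pocket, and the gripper still holds the square pressed into the corner at about 16 N towards the housing and 17 N down, tool tilt under 0.2°, about 1 mm off the middle; the verdict wasn't shown.

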